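# Tip the carton into its transport cradle and snap the retainer strap over it

## Robot

A 6-joint arm with a two-finger parallel gripper is mounted at the origin on a cart in front of the work surface, level with it; the furniture and walls round the work are solid. World frame = base frame: x ahead of the robot, y to its left, z up, the work surface at z = 0. Lengths are in mm, angles in rad, forces in N, time in s.
With the tool pointing down it reaches from about 250 to 850 mm from the base axis. Payload 12.5 kg.
Tool frame: the origin (TCP) lies on the centre line of the jaws, within the pads' length; the fingertips stand 25 mm ahead of it and the grasp point (between the pads) lies 6 mm ahead of it (arm.nose_length is the distance from the TCP to the fingertips, in mm); z points along the fingers, y is the line along which they close (so a half turn about z gives the same grasp; the last joint's range is limited). The gripper opens to 93 mm and grips with 3 to 60 N. Pads are 15 mm wide; open, the fingers measure 128 mm over their backs; the gripper's body (75 mm by 188 mm) begins 65 mm behind the grasp point.
Start: joints at [1.065, 0.351, 1.652, -0, 1.139, -0.085], TCP at [224.638, 502.018, 243.633] pointing down, gripper open.
Joint ranges: [-2.75, 2.75], [-0.79, 2.1], [0.01, 2.65], [-1.57, 4.71], [0.07, 3.14], [-2.87, 2.87]. Speed limits (rad/s): [2.22, 2.22, 2.79, 3.14, 3.14, 3.14].

## Interface

Orientations are given as a rotation vector (axis times angle).
In Python, from bench import arm, get_image, workorder gives the robot as it stands.
- The arm moves only by the tool play_rows, never from a script. Its argument "increments" is a list of rows, each an object with "offset": the shift along the world's x, y, z in units of 60 mm (1.0 is 60 mm), a list of three; "yaw": the turn about the world's z in rad. A call has 1 to 20 rows; each row is the pose to reach, as a shift and turn from the pose commanded when the call began; what a row does not reach only later rows make up. A row lasts 1/8 s, in which the tool goes at most 62.5 mm and 10.7 degrees, less where a joint would pass 70% of its speed; a pose out of reach is approached as far as the arm can. A call with a gripper value outside its range is refused whole. "gripper" is the opening, from 0 (shut) to 1 (fully open), set as the call begins (left out, the last holds). The fingers move at their own pace and stop on an object; the grip force is fixed at half the most. Time passes only in rows, so rows that repeat a pose let the fingers close. It gives the time, the measured TCP pose, the force, the opening and the grip force at its end, in the units of the state.
- arm.read_state(): the state, without advancing time (a new reading comes with each control period).
- get_image(name): name is "side" or "top" or "wrist"; returns a dict with "frame" (384x512x3 uint8, red, green, blue), "depth" (384x512 float32, mm along the optical axis (not along the pixel's ray), 0 where there is no reading), "mtx" (3x3 intrinsics, pixels), "xyz" and "rotation" of the camera in the world; the wrist camera has in their place "mount" (4x4, takes a point from camera to tool coordinates, whose origin is the TCP and whose axes are the flange's). Camera axes: x right, y down, z forward; pixel columns grow to the right and rows downward; lengths in mm; the calibration is good to about 2 mm. The wrist camera is an equidistant fisheye: a pixel r from the principal point sees the ray r / f radians off the axis. A picture is of the moment at which its call begins: read the wrist's pose just before it.
- workorder.close_job(): hands the job in; it is judged then, once.
The state is a dict: "time": time; "qpos": joint angles; "qd": joint speeds; "joint_torque": joint torques, N m; "ee_pos": TCP position; "eef_rot": TCP orientation; "wrist_force": force on the tool from outside, world axes, zero at the start; "ft_torque": the same for the moment, N m; "width": finger opening in mm; "grip_force": force on a finger pad.
Only numpy, scipy, OpenCV 4.12 (cv2) and the standard library are available. Lean on these libraries where they do the work, as an engineer would, in place of code of your own. Each camera call takes 0.05 s, during which the arm holds its last target. There are 200 camera calls.

## Task

Tip the standing carton over onto its back on the bed of the transport cradle, pushing it over rather than lifting it. Then lay the loose retainer strap across the carton and press it straight down over the two snap hooks, without undue force, until both sides have clicked and the strap sits fully home and level. Leave the other things on the worktop where they are.

Things in the scene. Friction and masses are not known exactly. Their poses are not given: they have to be found in the camera images.
- cradle: Transport cradle fixed on the worktop: light grey base plate 4 mm thick (x -90 to 72, y -80 to 80 mm) with a grey bed on it, x -46 to 66 mm, 64 mm wide, top at z = 12 mm, and a lip 8 mm high at its far end. Origin on the worktop, centre line y = 0; x runs along the bed away from the standing carton, z up. A white yoke with two snap hooks straddles the bed.
- yoke_travel (a point): Fixed point of the cradle, on its origin at bed height (z = 12 mm): the middle of the yoke's travel. The yoke was slid along cradle x and is locked, firm to the touch, somewhere from -18 to +18 mm of this point. Its position is not reported: see it or feel for it. On each side it has a solid block, x +-20 mm from its middle, |y| 56 to 74 mm, z 4 to 34 mm; a 3 mm lock screw on the outer face.
- seat_level (a point): Fixed point of the cradle, 52 mm above its origin: the height of the flat tops of the yoke's two seat posts (x +-18 mm from the yoke's middle, |y| 34 to 42 mm), on which the strap's underside comes to rest.
- hook_level (a point): Fixed point of the cradle, 61 mm above its origin: the height of the flat undersides of the hook noses. Hooks: upright springy arms at the yoke's middle, 16 mm wide in x, |y| 48 to 53 mm; noses point outward to |y| 57.5 mm and slope in and up to a top at z = 76 mm, |y| 48 to 49 mm, 10 mm wide. Each takes 12 to 20 N straight down to spring past, both together twice that.
- carton: Carton 36 x 56 x 100 mm, 90 g, standing on end on the base, bottom edge at the 8 mm step of the bed. Origin: middle of its broad back face, which faces the bed and must end underneath. Its z axis points out of its front face (cradle -x while standing, up when on its back), y along its 100 mm length (up while standing). Lying on the bed its top is 48 mm above the cradle's origin.
- strap: Loose grey retainer strap, 130 g: a bar 144 mm long (y), 44 wide (x), 8 thick, carried by 12 mm down-turned ends (|y| 68 to 72 mm). Origin under its middle, level with the bottom of those ends; z up; the bar spans z 12 to 20 mm. Grip it across its width at the middle. Fully home, either way round, its origin is 40 mm above the cradle's; set loosely on the hooks it rests some 16 mm higher.
- strap_window (a point): Middle of the strap's +y window, level with the bar's top (strap x 0, y 48.8, z 20 mm); the other is its mirror image. Each is 21 mm wide in x, |y| 43.3 to 54.3 mm, and drops over a hook; its outer edge snaps under the nose.
- strap_top (a point): Middle of the strap's top face, 20 mm above its origin. Fingertips reaching below the bar strike the carton before the strap is home (only 4 mm is left there), so let go and press on the top with shut fingers; 24 mm from the middle toward a hook drives mainly that side.
- syringe: bystander: 158 mm syringe lying near the middle
- tape: bystander: white tape roll, 76 mm across
- dish: bystander: steel kidney dish, 197 mm
- oximeter: bystander: finger oximeter, 58 mm
- carton_small: bystander: smaller carton lying flat, 88 mm
- gauze: bystander: folded gauze pad, 56 mm
Things that resemble listed ones, but are neither listed nor needed, are in the scene too. Of the things that look like the cradle, the larger one is meant. There is more than one size of the carton; the one meant has the size given above.

How it is judged:
By the outcome, as a careful person would: the job done as asked, in the order asked, and still so for the second after the job is handed in, with the robot touching nothing.
It also fails if it takes over 64 s, if anything falls off the work surface, if the arm or the gripper's body presses on something with over 40 N, if the wrist force passes 120 N, or if a joint passes its speed limit or range.

## Working session

There is one attempt and no reset: what is moved stays moved. The work goes in short steps, Python scripts to look and compute and a tool call to move; the robot and the scene stay as the last step left them, time stands still between calls to the robot, and variables do not carry over. Pictures are saved under pics/ and viewed, at most 10 in all, crops included, and the job is handed in when it is done.

Besides the shell and the picture viewer there is one more tool, called after "Call:" as a command line: name --argument value ..., lists and objects as JSON in quotes. play_rows: Moves the arm, as the interface text tells. Its arguments: {"type":"object","properties":{"increments":{"type":"array","items":{"type":"object","properties":{"offset":{"type":"array","items":{"type":"number"}},"yaw":{"type":"number"}}}},"gripper":{"type":"number"}},"required":["increments"]}

```bash
mkdir -p pics; cat > h.py <<'E'
import numpy as np, cv2
from bench import arm,get_image,workorder
def pts(d):
    h,w=d["depth"].shape;u,v=np.meshgrid(np.arange(w),np.arange(h));m=np.array(d["mtx"]);z=d["depth"]
    c=np.stack([(u-m[0,2])/m[0,0]*z,(v-m[1,2])/m[1,1]*z,z],-1)
    return c@np.array(d["rotation"]).T+np.array(d["xyz"])
E
python3 - <<'E'
from h import *
s=arm.read_state();print({k:np.round(v,3) for k,v in s.items()})
for n in("top","side"):
    d=get_image(n);np.savez(n+".npz",**{k:np.array(v) for k,v in d.items()})
    print(n,d["xyz"],np.round(d["rotation"],3).tolist(),np.round(d["mtx"],1).tolist(),(d["depth"]>0).mean())
    cv2.imwrite(f"pics/{n}0.png",cv2.resize(d["frame"][...,::-1],(768,576),interpolation=cv2.INTER_CUBIC))
E
```

```text
{'time': np.float64(0.0), 'qpos': array([ 1.065,  0.351,  1.652,  0.   ,  1.139, -0.085]), 'qd': array([-0.   ,  0.001,  0.001,  0.   , -0.002, -0.001]), 'joint_torque': array([ 4.0000e-03, -4.9733e+01, -2.8524e+01,  7.0000e-02,  2.6000e-02,
       -0.0000e+00]), 'ee_pos': array([224.473, 501.763, 243.107]), 'eef_rot': array([-6.560e-01, -3.072e+00,  2.000e-03]), 'wrist_force': array([-0.438, -0.951, -0.697]), 'ft_torque': array([ 0.044, -0.001, -0.01 ]), 'grip_force': np.float64(0.0), 'width': np.float64(93.06)}
top [ 3.25088522e+02 -2.60015105e-01  1.12976678e+03] [-2.109, 2.157, -0.224] [[410.5, 0.0, 245.8], [0.0, 410.5, 188.5], [0.0, 0.0, 1.0]] 0.9961903889973959
side [  160.2642705  -1106.35067264   835.24790812] [-2.133, 0.368, -0.196] [[473.3, 0.0, 254.2], [0.0, 473.3, 186.6], [0.0, 0.0, 1.0]] 0.9962107340494791
```

Rotation is a rotation vector; I'll handle that.

```bash
sed -i 's/np.array(d\["rotation"\]).T/cv2.Rodrigues(np.array(d["rotation"],float))[0].T/' h.py
```

```text
(no output)
```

View pics/top0.png

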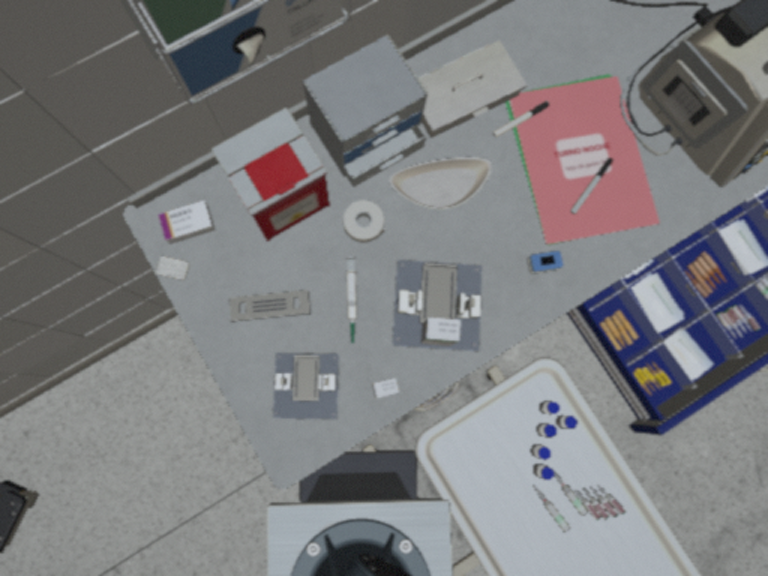

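View pics/side0.png

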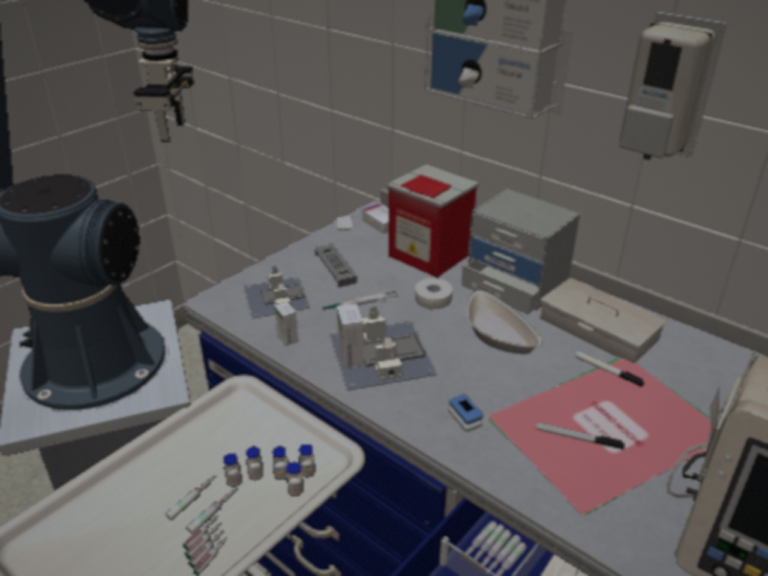

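Top view: candidates for the cradle are the large one at (437,305) and the small one at (306,385). Cartons: standing on the large cradle (444,328), a small standing one (386,387), and one lying (187,220). The only strap is at (270,305). By size I choose the large cradle, the carton standing on it and that strap. I'll check this in a close crop.

```bash
python3 - <<'E'
from h import *
d=dict(np.load("top.npz"));P=pts(d);np.save("P.npy",P);im=d["frame"]
# work-surface check
print("table z",np.median(P[190:200,215:225,2]))
def blob(mask,box):
    x0,y0,x1,y1=box;m=np.zeros(mask.shape,np.uint8);m[y0:y1,x0:x1]=mask[y0:y1,x0:x1]
    return m>0
H=P[...,2]
for name,box,lo,hi in [("strap",(145,185,215,220),9,40),("carton",(255,170,325,235),85,130),("bed",(255,170,325,235),8.5,17),("hooktops",(255,170,325,235),60,82),("blocks",(255,170,325,235),28,40),("posts",(255,170,325,235),46,56),("small carton",(240,245,275,270),20,130)]:
    m=blob((H>lo)&(H<hi),box);q=P[m]
    r=cv2.minAreaRect(q[:,:2].astype(np.float32));print(name,m.sum(),np.round(r[0],1),np.round(r[1],1),round(r[2],1),"z",np.round(np.percentile(q[:,2],[10,50,90]),1))
hsv=cv2.cvtColor(im,cv2.COLOR_RGB2HSV)
print("plate px",im[225,270],"table",im[190,220],"strap",im[203,150],im[203,180])
c=im[165:240,250:335];a=cv2.resize(c,(0,0),fx=8,fy=8,interpolation=cv2.INTER_CUBIC)
cv2.imwrite("pics/crop1.png",a[...,::-1])
h=np.clip(H[165:240,250:335],0,120)
np.set_printoptions(linewidth=250);print(np.round(H[170:236:2,258:324:2]).astype(int))
E
```

```text
table z -0.16967307739821536
strap 813 [498.6 155.6] [ 45.3 144.1] 4.8 z [16.8 19.8 22.8]
carton 331 [ 439.2 -147.1] [54.9 36.2] 83.7 z [100.8 103.8 106.3]
bed 889 [ 494.6 -150.9] [153.5 154.3] 86.1 z [ 9.5 12.2 15. ]
hooktops 76 [ 460.7 -149.2] [111.7  79.6] 84.2 z [62.2 69.6 77.7]
blocks 233 [ 467.5 -151.1] [149.8  93.2] 85.0 z [30.9 33.8 37.2]
posts 102 [ 466.5 -151.1] [99.7 90.7] 85.0 z [48.3 52.1 54.8]
small carton 160 [344.6 -49.1] [25.1 38.8] 12.7 z [68.4 71.1 73.6]
plate px [104 110 122] table [137 143 145] strap [135 140 143] [100 102 102]
[[ 3  1 -2 ...  3  0 -1]
 [-2 -3  0 ...  0 -2 -1]
 [-2 -2 -1 ...  2  3  3]
 ...
 [ 1  1  0 ...  2 -2 -4]
 [ 0  2  3 ...  9  1 -1]
 [ 0 -2  3 ... -2 -1  3]]
```

View pics/crop1.png

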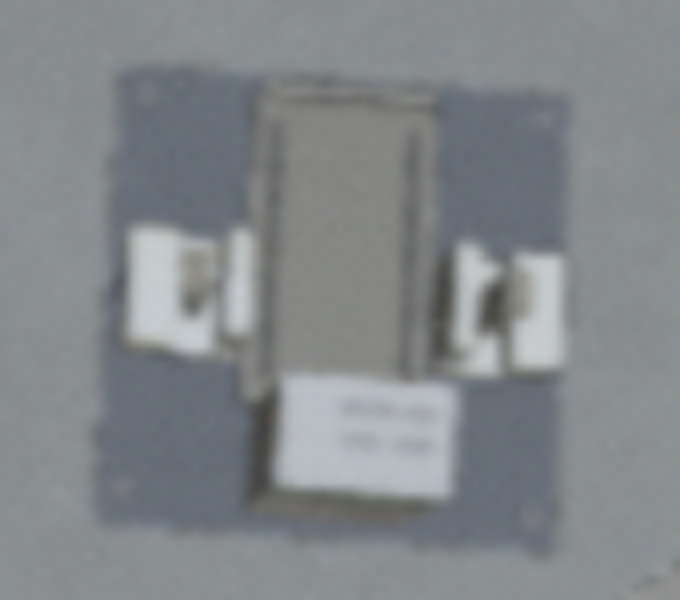

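The crop shows the large cradle: plate corners at about (120,70) and (555,550), far lip at the top (+x). The carton stands at its near end (365,435), with the white blocks at (170,290) and (515,310). The carton's top measures 55x36 mm at z≈104, so it is the right one. The strap measures 45x144 mm, also correct. Next I'll refine the poses.

```bash
python3 - <<'E'
from h import *
d=dict(np.load("top.npz"));P=np.load("P.npy");im=d["frame"].astype(int);H=P[...,2]
R=cv2.Rodrigues(d["rotation"])[0];K=d["mtx"]
def ray(uv,z):
    uv=np.atleast_2d(uv).astype(float);r=np.c_[(uv[:,0]-K[0,2])/K[0,0],(uv[:,1]-K[1,2])/K[1,1],np.ones(len(uv))]@R.T
    return d["xyz"]+r*((z-d["xyz"][2])/r[:,2])[:,None]
box=np.zeros(H.shape,bool);box[165:240,250:335]=1
# plate: darker or taller than table
g=cv2.GaussianBlur(d["frame"],(3,3),0).astype(int).sum(2)
m=((g<380)&(H<12)&box).astype(np.uint8);
q=P[m>0];q=ray(np.argwhere(m>0)[:,::-1],4)
m2=cv2.morphologyEx(m,cv2.MORPH_OPEN,np.ones((3,3)))
q=ray(np.argwhere(m2>0)[:,::-1],4)
r=cv2.minAreaRect(q[:,:2].astype(np.float32));print("plate",r)
th=np.deg2rad(r[2]-90 if r[2]>45 else r[2])
c,s=np.cos(th),np.sin(th);ex=np.array([c,s]);ey=np.array([-s,c])
ctr=np.array(r[0]);O=ctr-ex*(-9);print("theta",th,"cradle O",O)
def loc(q):return (q[:,:2]-O)@np.c_[ex,ey]
L=(P[...,:2]-O)@np.c_[ex,ey]
for n,lo,hi,f in [("bed",9,15,lambda x,y:(abs(y)<30)&(x>-30)&(x<55)),("bededge",9,15,lambda x,y:(abs(y)<45)&(x>-30)&(x<70)),("blk+",29,39,lambda x,y:y>50),("blk-",29,39,lambda x,y:y<-50),("posts+",47,57,lambda x,y:(y>25)&(y<46)),("posts-",47,57,lambda x,y:(y<-25)&(y>-46)),("hook+",64,80,lambda x,y:(y>40)),("hook-",64,80,lambda x,y:y<-40),("carton",98,112,lambda x,y:x<0)]:
    mm=box&(H>lo)&(H<hi)&f(L[...,0],L[...,1]);l=L[mm]
    print(n,mm.sum(),"x",np.round(np.percentile(l[:,0],[2,50,98]),1),"y",np.round(np.percentile(l[:,1],[2,50,98]),1),"z",np.median(H[mm]).round(1))
# strap by colour+height
bx=np.zeros(H.shape,bool);bx[185:220,145:215]=1
mm=bx&(H>10)&(H<35);q=ray(np.argwhere(mm)[:,::-1],20);print("strap",cv2.minAreaRect(q[:,:2].astype(np.float32)),q.mean(0))
q=q[:,:2]-q[:,:2].mean(0);w,V=np.linalg.eigh(q.T@q);print("PCA long axis",V[:,1])
E
```

```text
plate ((495.6070556640625, -152.6807861328125), (160.2501220703125, 163.598388671875), 85.14385986328125)
theta -0.08475563432398978 cradle O [ 504.57474918 -153.4426739 ]
bed 541 x [-28.4  12.1  52.9] y [-28.6   0.3  28.5] z 12.1
bededge 644 x [-28.4  15.8  60.8] y [-31.3   0.4  31.4] z 12.2
blk+ 100 x [-29.5 -11.7   8.9] y [55.7 65.4 73.8] z 33.8
blk- 82 x [-29.7 -15.2   7.6] y [-73.  -66.1 -55.7] z 33.6
posts+ 46 x [-69.1 -13.8   5.3] y [27.9 37.9 41.3] z 52.0
posts- 48 x [-28.1  -9.2   6.6] y [-42.1 -37.  -33.9] z 52.5
hook+ 22 x [-17.4 -11.7  -4.6] y [48.2 51.8 55.7] z 69.7
hook- 18 x [-18.6 -12.8  -5.6] y [-55.8 -51.8 -48. ] z 70.6
carton 313 x [-83.2 -65.7 -48.6] y [-25.3   0.9  27.9] z 103.9
strap ((497.9941711425781, 155.2062530517578), (45.13662338256836, 144.00790405273438), 4.325942039489746) [497.89262884 155.37164986  20.        ]
PCA long axis [-0.07861969  0.99690468]
```

Call:
play_rows --increments '[{"offset":[2.84,-10.76,-0.5],"yaw":0.336},{"offset":[2.84,-10.76,-0.5],"yaw":0.336},{"offset":[2.84,-10.76,-0.5],"yaw":0.336},{"offset":[2.84,-10.76,-0.5],"yaw":0.336},{"offset":[2.84,-10.76,-0.5],"yaw":0.336},{"offset":[2.84,-10.76,-0.5],"yaw":0.336},{"offset":[2.84,-10.76,-0.5],"yaw":0.336},{"offset":[2.84,-10.76,-0.5],"yaw":0.336},{"offset":[2.84,-10.76,-0.5],"yaw":0.336},{"offset":[2.84,-10.76,-0.5],"yaw":0.336},{"offset":[2.84,-10.76,-0.5],"yaw":0.336},{"offset":[2.84,-10.76,-0.5],"yaw":0.336},{"offset":[2.84,-10.76,-0.5],"yaw":0.336},{"offset":[2.84,-10.76,-0.5],"yaw":0.336},{"offset":[2.84,-10.76,-0.5],"yaw":0.336}]' --gripper 0.15

```text
time: 1.98
ee_pos: [395.0, -142.8, 213.8]
eef_rot: [0.131, 3.139, -0.0]
wrist_force: [0.2, -0.5, 0.1]
width: 13.9
grip_force: 0.0
```

Call:
play_rows --increments '[{"offset":[0,0,-0.6],"yaw":0},{"offset":[0,0,-1.2],"yaw":0},{"offset":[0,0,-1.85],"yaw":0},{"offset":[0,0,-1.85],"yaw":0},{"offset":[0.15,-0.013,-1.85],"yaw":0},{"offset":[0.25,-0.021,-1.85],"yaw":0},{"offset":[0.35,-0.03,-1.85],"yaw":0},{"offset":[0.45,-0.038,-1.85],"yaw":0},{"offset":[0.52,-0.044,-1.85],"yaw":0},{"offset":[0.59,-0.05,-1.85],"yaw":0},{"offset":[0.66,-0.056,-1.85],"yaw":0}]'

```text
time: 3.35
ee_pos: [434.9, -147.0, 102.6]
eef_rot: [-0.133, -3.139, -0.0]
wrist_force: [0.2, 0.1, 0.8]
width: 13.9
grip_force: 0.1
```

```bash
python3 - <<'E'
from h import *
s=arm.read_state();print(s["ee_pos"],s["wrist_force"])
d=get_image("side");P=pts(d);
cv2.imwrite("pics/side1.png",cv2.resize(d["frame"][170:280,190:310][...,::-1],(0,0),fx=5,fy=5,interpolation=cv2.INTER_CUBIC))
E
```

```text
[ 434.87212566 -146.96021933  102.62024612] [0.22360659 0.09757481 0.82062443]
```

View pics/side1.png

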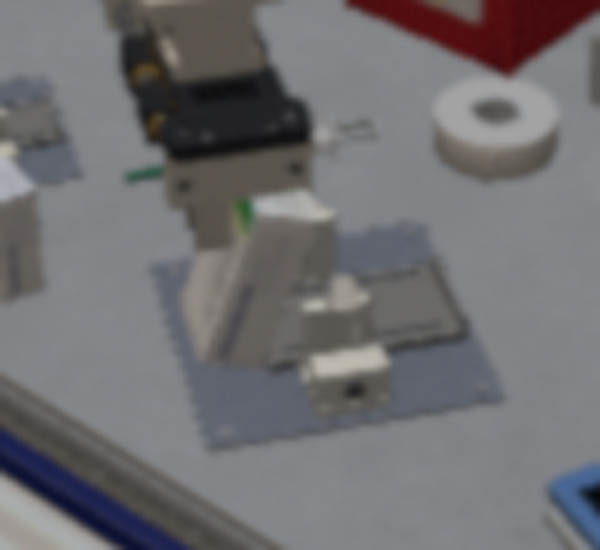

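The picture shows the carton at (265,280) leaning on the fingers at about 20° toward the bed, pivoting on the step as wanted.

Call:
play_rows --increments '[{"offset":[0.06,-0.005,0],"yaw":0},{"offset":[0.12,-0.01,0],"yaw":0},{"offset":[0.18,-0.015,0],"yaw":0},{"offset":[0.24,-0.02,0],"yaw":0},{"offset":[0.3,-0.025,0],"yaw":0},{"offset":[0.36,-0.03,0],"yaw":0},{"offset":[0.36,-0.03,0],"yaw":0},{"offset":[0.36,-0.03,0],"yaw":0}]'

```text
time: 4.4
ee_pos: [456.1, -148.7, 102.6]
eef_rot: [-0.133, -3.139, -0.0]
wrist_force: [0.0, 0.3, 0.4]
width: 14.1
grip_force: 0.0
```

```bash
cat >> h.py <<'E'
O=np.array([504.5,-153.2]);th=-.0848
ex=np.array([np.cos(th),np.sin(th)]);ey=np.array([-ex[1],ex[0]])
E
python3 - <<'E'
from h import *
d=get_image("side");P=pts(d)
L=(P[...,:2]-O)@np.c_[ex,ey];H=P[...,2]
m=(abs(L[...,1])<30)&(L[...,0]>-75)&(L[...,0]<75)&(H>30)&(H<150)
m[:, :]&=True
l=L[m];z=H[m]
t=(z>42)&(z<54);print("z48 px",t.sum(),np.percentile(l[t],[2,50,98],axis=0).round(1).tolist(),np.median(z[t]))
cv2.imwrite("pics/side2.png",cv2.resize(d["frame"][170:280,190:310][...,::-1],(0,0),fx=5,fy=5,interpolation=cv2.INTER_CUBIC))
E
```

```text
z48 px 475 [[-64.3, -29.0], [-18.5, -2.2], [32.5, 26.2]] 47.252982752366506
```

View pics/side2.png

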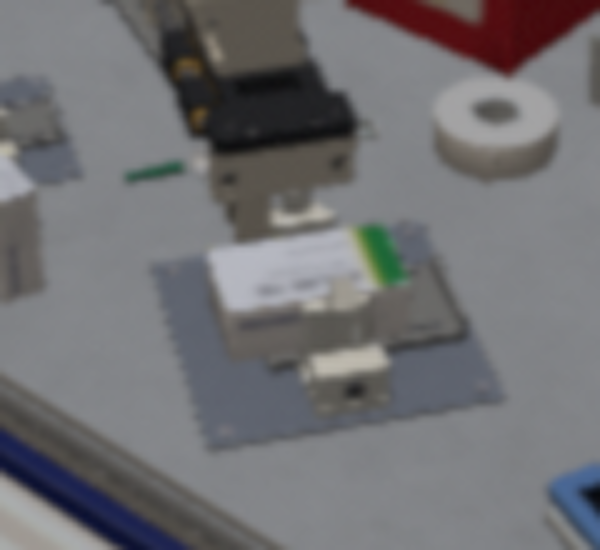

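The picture shows the carton lying flat on the bed at (310,290), green end at the far side, top z≈47. It overhangs the near end of the bed by about 20 mm (x -66 to 34). I'll push its end gently to bring it fully onto the bed.

Call:
play_rows --increments '[{"offset":[-0.4,0.034,0],"yaw":0},{"offset":[-0.69,0.058,0],"yaw":0},{"offset":[-0.69,0.058,-0.1],"yaw":0},{"offset":[-0.69,0.058,-0.5],"yaw":0},{"offset":[-0.69,0.058,-0.93],"yaw":0},{"offset":[-0.69,0.058,-0.93],"yaw":0},{"offset":[-0.58,0.049,-0.93],"yaw":0},{"offset":[-0.48,0.041,-0.93],"yaw":0},{"offset":[-0.42,0.036,-0.93],"yaw":0},{"offset":[-0.36,0.03,-0.93],"yaw":0},{"offset":[-0.3,0.025,-0.93],"yaw":0},{"offset":[-0.24,0.02,-0.93],"yaw":0},{"offset":[-0.18,0.015,-0.93],"yaw":0},{"offset":[-0.12,0.01,-0.93],"yaw":0},{"offset":[-0.07,0.006,-0.93],"yaw":0},{"offset":[-0.07,0.006,-0.93],"yaw":0}]'

```text
time: 6.45
ee_pos: [452.3, -148.4, 46.8]
eef_rot: [0.133, 3.138, -0.0]
wrist_force: [-0.9, -1.0, 0.7]
width: 13.9
grip_force: 0.0
```

```bash
python3 - <<'E'
from h import *
d=get_image("side");P=pts(d)
L=(P[...,:2]-O)@np.c_[ex,ey];H=P[...,2]
l=L[(abs(L[...,1])<30)&(abs(L[...,0])<75)&(H>42)&(H<54)]
print(len(l),np.percentile(l,[2,50,98],axis=0).round(1).tolist())
print(arm.read_state()["wrist_force"])
E
```

```text
320 [[-57.3, -29.3], [24.2, -13.4], [56.0, 25.0]]
[-0.30100563 -0.22714661 -0.74581595]
```

Call:
play_rows --increments '[{"offset":[-0.3,0.025,0],"yaw":0},{"offset":[-0.4,0.034,0.5],"yaw":0},{"offset":[-0.4,0.034,1.4],"yaw":0},{"offset":[-0.4,0.034,2.3],"yaw":0},{"offset":[-0.4,0.034,2.3],"yaw":0}]' --gripper 1.0

```text
time: 7.12
ee_pos: [429.6, -147.1, 188.3]
eef_rot: [0.133, 3.132, -0.004]
wrist_force: [0.5, -0.3, -1.1]
width: 59.4
grip_force: 0.0
```

```bash
python3 - <<'E'
from h import *
P=np.load("P.npy").reshape(-1,3);q=P[(P[:,2]>60)&(P[:,2]<300)&(P[:,1]>90)&(P[:,1]<230)&(P[:,0]>520)&(P[:,0]<760)]
print("near x",np.percentile(q[:,0],[0.5,2,5,50]),q[:,2].max(), q[np.argsort(q[:,0])[:5]].round())
print(arm.read_state()["qpos"].round(3))
d=get_image("top");P=pts(d);L=(P[...,:2]-O)@np.c_[ex,ey];H=P[...,2]
l=L[(abs(L[...,1])<33)&(abs(L[...,0])<75)&(H>43)&(H<53)]
print("carton",cv2.minAreaRect(l.astype(np.float32)),np.percentile(l,[2,50,98],axis=0).round(1).tolist())
w=get_image("wrist");print(w["mount"].round(3).tolist(),w["mtx"])
E
```

```text
near x [623.09837872 626.63046103 632.13939558 690.56999449] 190.00126136445715 [[621. 163. 178.]
 [621. 161. 176.]
 [621. 162. 183.]
 [622. 161. 111.]
 [622. 160. 180.]]
[-0.432  0.248  1.951  0.     0.935 -1.918]
carton ((35.748050689697266, 20.902070999145508), (13.850662231445312, 42.91508865356445), 87.67790222167969) [[17.9, 13.6], [44.8, 23.6], [56.4, 27.9]]
[[0.001, -0.962, -0.273, 76.15], [1.0, 0.001, -0.0, 0.569], [0.0, -0.273, 0.962, -139.91], [0.0, 0.0, 0.0, 1.0]] [[297.31863964   0.         257.52447857]
 [  0.         297.31863964 193.11694636]
 [  0.           0.           1.        ]]
```

Call:
play_rows --increments '[{"offset":[1.166,5.027,0],"yaw":-1.407},{"offset":[1.166,5.027,0],"yaw":-1.407},{"offset":[1.166,5.027,0],"yaw":-1.407},{"offset":[1.166,5.027,0],"yaw":-1.407},{"offset":[1.166,5.027,0],"yaw":-1.407},{"offset":[1.166,5.027,0],"yaw":-1.407},{"offset":[1.166,5.027,0],"yaw":-1.407},{"offset":[1.166,5.027,-0.4],"yaw":-1.407},{"offset":[1.166,5.027,-0.75],"yaw":-1.407},{"offset":[1.166,5.027,-0.75],"yaw":-1.407},{"offset":[1.166,5.027,-0.75],"yaw":-1.407}]'

```text
time: 8.6
ee_pos: [497.9, 155.2, 139.7]
eef_rot: [-2.131, -2.308, 0.001]
wrist_force: [0.8, -0.1, 0.1]
width: 93.4
grip_force: 0.0
```

```bash
cat >> h.py <<'E'
def wrist():
    s=arm.read_state();d=get_image("wrist")
    T=np.eye(4);T[:3,:3]=cv2.Rodrigues(np.array(s["eef_rot"],float))[0];T[:3,3]=s["ee_pos"]
    T=T@np.array(d["mount"]);K=d["mtx"]
    h,w=d["depth"].shape;u,v=np.meshgrid(np.arange(w),np.arange(h))
    a=(u-K[0][2])/K[0][0];b=(v-K[1][2])/K[1][1];r=np.hypot(a,b)+1e-9
    ray=np.stack([a/r*np.sin(r),b/r*np.sin(r),np.cos(r)],-1)
    c=ray/np.maximum(ray[...,2:],.05)*d["depth"][...,None]
    return s,d,c@T[:3,:3].T+T[:3,3],ray@T[:3,:3].T,T[:3,3]
E
python3 - <<'E'
from h import *
s,d,P,ray,c=wrist();H=P[...,2]
print(s["ee_pos"],s["eef_rot"],s["width"],s["qpos"].round(2))
m=(H>12)&(H<27)&(abs(P[...,0]-498)<60)&(abs(P[...,1]-155)<100)&(d["depth"]>0)
n,lab,st,_=cv2.connectedComponentsWithStats(m.astype(np.uint8));k=1+st[1:,4].argmax();m=lab==k
print(n,st[k],np.median(H[m]));q=(c+ray[m]*((20-c[2])/ray[m][:,2:]))[:,:2]
print(cv2.minAreaRect(q.astype(np.float32)))
cv2.imwrite("pics/w1.png",d["frame"][...,::-1])
E
```

```text
[497.94181786 155.22820518 139.69765565] [-2.13056766e+00 -2.30816072e+00  9.32642593e-04] 93.40732081825966 [0.21 0.44 1.82 0.   0.89 0.13]
2 [ 234  116   51  149 6692] 18.90074857409749
((498.6352844238281, 155.9730224609375), (44.4113655090332, 142.70297241210938), 4.61297607421875)
```

View pics/w1.png

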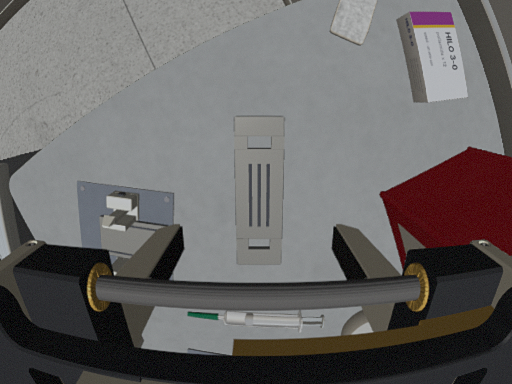

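The wrist view shows the strap at (260,190) centred between the open fingers. Its fitted pose agrees with the top view to within 1 mm.

Call:
play_rows --increments '[{"offset":[0.006,0.008,-0.8],"yaw":0},{"offset":[0.006,0.008,-1.5],"yaw":0},{"offset":[0.006,0.008,-1.75],"yaw":0},{"offset":[0.006,0.008,-1.847],"yaw":0},{"offset":[0.006,0.008,-1.847],"yaw":0}]'

```text
time: 9.28
ee_pos: [499.0, 155.9, 30.0]
eef_rot: [2.131, 2.307, 0.002]
wrist_force: [-0.8, 0.9, 0.4]
width: 93.4
grip_force: 0.0
```

Call:
play_rows --increments '[{"offset":[0,0,0],"yaw":0},{"offset":[0,0,0],"yaw":0},{"offset":[0,0,0],"yaw":0},{"offset":[0,0,0],"yaw":0},{"offset":[0,0,0],"yaw":0},{"offset":[0,0,0],"yaw":0},{"offset":[0,0,0],"yaw":0},{"offset":[0,0,0],"yaw":0}]' --gripper 0.35

```text
time: 10.28
ee_pos: [498.4, 155.8, 29.0]
eef_rot: [2.132, 2.307, 0.0]
wrist_force: [0.7, -0.2, 0.3]
width: 43.5
grip_force: 30.0
```

Call:
play_rows --increments '[{"offset":[0,0,0.3],"yaw":0},{"offset":[0,0,1.0],"yaw":0},{"offset":[0,0,1.8],"yaw":0},{"offset":[0,0,2.35],"yaw":0},{"offset":[-0.02,-0.6,2.35],"yaw":-0.03},{"offset":[-0.03,-1.3,2.35],"yaw":-0.06},{"offset":[-0.04,-2.0,2.35],"yaw":-0.09},{"offset":[-0.05,-2.7,2.35],"yaw":-0.12},{"offset":[-0.06,-3.4,2.35],"yaw":-0.14},{"offset":[-0.07,-4.1,2.35],"yaw":-0.165},{"offset":[-0.079,-4.8,2.35],"yaw":-0.165},{"offset":[-0.079,-5.138,2.35],"yaw":-0.165},{"offset":[-0.079,-5.138,2.35],"yaw":-0.165},{"offset":[-0.079,-5.138,2.35],"yaw":-0.165}]'

```text
time: 12.02
ee_pos: [493.6, -151.6, 170.2]
eef_rot: [-2.314, -2.124, -0.0]
wrist_force: [-0.6, 0.4, -1.9]
width: 43.7
grip_force: 30.0
```

```bash
python3 - <<'E'
from h import *
s,d,P,ray,c=wrist()
print(s["ee_pos"],s["eef_rot"],s["width"],s["grip_force"],s["wrist_force"],c)
np.savez("w2.npz",P=P,ray=ray,c=c,f=d["frame"],dep=d["depth"])
cv2.imwrite("pics/w2.png",d["frame"][...,::-1])
E
```

```text
[ 493.57149091 -151.58498032  170.21626902] [-2.31410836e+00 -2.12430723e+00 -1.76867820e-04] 43.67636367285596 29.99977558851242 [-0.64006124  0.36331678 -1.88834504] [499.88163427 -75.40657552 310.1457109 ]
```

View pics/w2.png

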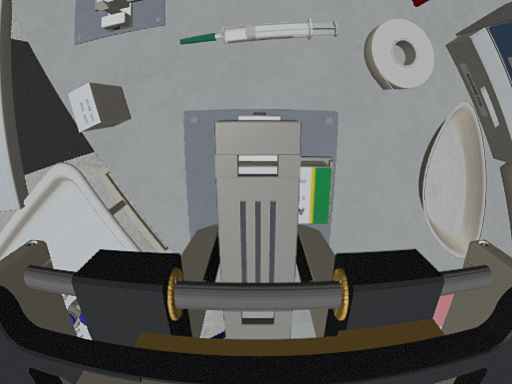

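The wrist view shows the strap held and level, windows at (260,165) and (260,315). The white block is visible beyond its end at (260,118), and the plate edges are at u≈187 and u≈336. I'll check the alignment from those plate edges.

```bash
python3 - <<'E'
from h import *
w=np.load("w2.npz");f=w["f"].astype(int);ray=w["ray"];c=w["c"];P=w["P"]
def pl(m,z):return (c+ray[m]*((z-c[2])/ray[m][:,2:]))[:,:2]
m=(abs(P[...,2]-4)<6)&(f[...,2]-f[...,0]>9)&(P[...,0]>380)&(P[...,0]<620)&(P[...,1]<-50)&(P[...,1]>-170)
m=cv2.morphologyEx(m.astype(np.uint8),cv2.MORPH_OPEN,np.ones((3,3)))>0
q=(pl(m,4)-O)@np.c_[ex,ey];print("plate",m.sum(),"x",np.percentile(q[:,0],[.5,99.5]),"y max",np.percentile(q[:,1],99.5))
# edge tilt
for lo,hi in((40,55),(62,76)):
    t=q[(q[:,1]>lo)&(q[:,1]<hi)];print(lo,t[:,0].min() if len(t) else 0,t[:,0].max() if len(t) else 0)
# white block face
m=(f.min(2)>150)&(P[...,2]>25)&(P[...,2]<42)&(P[...,1]>-110)&(P[...,1]<-60)&(abs(P[...,0]-495)<40)
q=(P[m][:,:2]-O)@np.c_[ex,ey];print("block",m.sum(),q.min(0),q.max(0))
# strap outline: bar top z ~161
m=(abs(P[...,2]-161)<5)&(abs(P[...,0]-494)<40)&(P[...,1]>-140)&(P[...,1]<-50)
q=(pl(m,161.2)-O)@np.c_[ex,ey];print("strap x",np.percentile(q[:,0],[1,99]),"ymax",np.percentile(q[:,1],99.5),np.median(P[m][:,2]))
# block under window & beyond
m=(f.min(2)>170)&(np.arange(384)[:,None]<180)&(np.arange(384)[:,None]>105)&(abs(np.arange(512)-258)<40)
v,u=np.where(m);
for a,b in((105,125),(150,180)):
    k=(v>=a)&(v<b)
    if k.any():
        mm=np.zeros_like(m);mm[v[k],u[k]]=1;q=(pl(mm,34)-O)@np.c_[ex,ey];print(a,k.sum(),u[k].min(),u[k].max(),v[k].min(),v[k].max(),"at z34",q.min(0),q.max(0),"z",np.median(P[mm][:,2]))
E
```

```text
plate 4910 x [-88.31047224  70.49810946] y max 78.4296716650801
40 -88.85063463141519 71.05388523023716
62 -88.10969301632797 70.66273828396568
block 165 [-29.4744588   69.46293297] [ 9.58486002 72.41221262]
strap x [-40.35316673  10.01323274] ymax 72.0722790677588 160.09407141687885
105 139 239 279 116 119 at z34 [-28.45508898  69.54687638] [ 8.38063892 72.41882536] z 32.847776087199634
150 455 239 276 156 173 at z34 [-29.00469824  18.53835398] [ 6.14309812 34.90437161] z 47.51711407163015
```

Call:
play_rows --increments '[{"offset":[0.008,0,-0.4],"yaw":0},{"offset":[0.008,0,-0.8],"yaw":0},{"offset":[0.008,0,-1.1],"yaw":0},{"offset":[0.008,0,-1.25],"yaw":0},{"offset":[0.008,0,-1.32],"yaw":0},{"offset":[0.008,0,-1.367],"yaw":0},{"offset":[0.008,0,-1.367],"yaw":0},{"offset":[0.008,0,-1.367],"yaw":0}]'

```text
time: 13.08
ee_pos: [494.3, -152.6, 88.3]
eef_rot: [2.315, 2.124, 0.0]
wrist_force: [0.2, 0.2, -1.6]
width: 43.5
grip_force: 30.0
```

Call:
play_rows --increments '[{"offset":[0,0,-0.015],"yaw":0},{"offset":[0,0,-0.03],"yaw":0},{"offset":[0,0,-0.045],"yaw":0},{"offset":[0,0,-0.045],"yaw":0}]'

```text
time: 13.58
ee_pos: [494.0, -152.5, 85.2]
eef_rot: [-2.315, -2.124, 0.0]
wrist_force: [0.2, -0.9, -0.9]
width: 43.7
grip_force: 30.0
```

Call:
play_rows --increments '[{"offset":[0,0,-0.015],"yaw":0},{"offset":[0,0,-0.025],"yaw":0},{"offset":[0,0,-0.025],"yaw":0}]'

```text
time: 13.95
ee_pos: [494.3, -152.6, 84.1]
eef_rot: [2.314, 2.124, 0.0]
wrist_force: [-1.5, 0.0, 4.4]
width: 43.8
grip_force: 30.0
```

```bash
python3 - <<'E'
from h import *
s=arm.read_state();print(s["ee_pos"],s["wrist_force"],s["ft_torque"])
d=get_image("side");P=pts(d)
cv2.imwrite("pics/side3.png",cv2.resize(d["frame"][150:280,190:320][...,::-1],(0,0),fx=4.5,fy=4.5,interpolation=cv2.INTER_CUBIC))
E
```

```text
[ 494.30907351 -152.62045846   84.09541026] [-1.52623533  0.03008099  4.41759591] [-0.05743881  0.19218947  0.03930344]
```

View pics/side3.png

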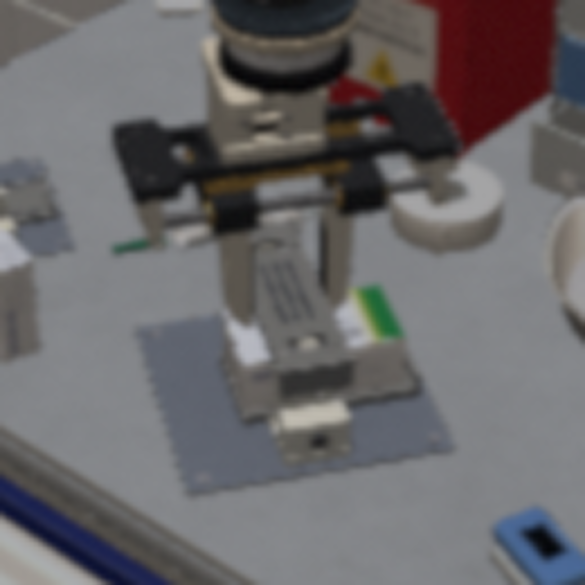

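The side view shows the strap lying across the carton, with the hook showing in its near window at (305,342). It touched at the expected height. Now I'll release, rise, shut the fingers and press.

Call:
play_rows --increments '[{"offset":[0,0,0.01],"yaw":0},{"offset":[0,0,0.01],"yaw":0},{"offset":[0,0,0.01],"yaw":0},{"offset":[0,0,0.01],"yaw":0},{"offset":[0,0,0.2],"yaw":0},{"offset":[0,0,0.5],"yaw":0},{"offset":[0,0,0.6],"yaw":0}]' --gripper 0.75

```text
time: 14.88
ee_pos: [494.6, -152.7, 121.2]
eef_rot: [2.314, 2.123, 0.001]
wrist_force: [-1.1, 0.1, 0.3]
width: 69.6
grip_force: 0.0
```

Call:
play_rows --increments '[{"offset":[0,0,0],"yaw":0},{"offset":[0,0,0],"yaw":0},{"offset":[0,0,0],"yaw":0},{"offset":[0,0,0],"yaw":0},{"offset":[0,0,0],"yaw":0},{"offset":[0,0,0],"yaw":0},{"offset":[0,0,0],"yaw":0},{"offset":[0,0,0],"yaw":0},{"offset":[0,0,0],"yaw":0},{"offset":[0,0,0],"yaw":0}]' --gripper 0

```text
time: 16.12
ee_pos: [494.1, -152.5, 119.8]
eef_rot: [-2.315, -2.124, -0.0]
wrist_force: [0.7, 0.0, 0.9]
width: 0.6
grip_force: 0.0
```

```bash
cat > lvl.py <<'E'
from h import *
for n in("side","top"):
    d=get_image(n);P=pts(d);L=(P[...,:2]-O)@np.c_[ex,ey];H=P[...,2]
    m=(abs(L[...,0]+10.5)<19)&(abs(L[...,1])<72)&(H>50)&(H<88)
    for lo,hi in((-70,-60),(-42,-20),(20,42),(60,70)):
        k=m&(L[...,1]>lo)&(L[...,1]<hi);print(n,lo,hi,k.sum(),np.median(H[k]).round(1) if k.any() else None)
    k=m&(abs(L[...,1])>59)
    print("x mid",[np.percentile(L[k&(L[...,1]*s>0)][:,0],[2,98]).round(1) for s in(-1,1) if (k&(L[...,1]*s>0)).any()])
s=arm.read_state();print(s["time"],s["ee_pos"],s["wrist_force"],s["width"])
E
python3 lvl.py
```

```text
side -70 -60 38 74.5
side -42 -20 75 74.7
side 20 42 27 74.5
side 60 70 12 74.1
x mid [array([-28.9,   7.8]), array([-29.4, -12.9])]
top -70 -60 0 None
top -42 -20 0 None
top 20 42 0 None
top 60 70 50 75.4
x mid [array([-27.2,   7.4])]
16.225 [ 494.0841067  -152.50671319  119.7929627 ] [ 0.56007391 -0.20003801 -0.08297943] 0.26950084353438336
```

Call:
play_rows --increments '[{"offset":[0,0,-0.2],"yaw":0},{"offset":[0,0,-0.28],"yaw":0},{"offset":[0,0,-0.3],"yaw":0},{"offset":[0,0,-0.32],"yaw":0},{"offset":[0,0,-0.335],"yaw":0},{"offset":[0,0,-0.35],"yaw":0},{"offset":[0,0,-0.365],"yaw":0},{"offset":[0,0,-0.38],"yaw":0},{"offset":[0,0,-0.395],"yaw":0},{"offset":[0,0,-0.41],"yaw":0}]'

```text
time: 17.48
ee_pos: [495.5, -153.1, 97.0]
eef_rot: [2.312, 2.122, 0.003]
wrist_force: [-1.6, 0.4, 20.0]
width: 0.5
grip_force: 9.8
```

Call:
play_rows --increments '[{"offset":[0,0,-0.015],"yaw":0},{"offset":[0,0,-0.03],"yaw":0},{"offset":[0,0,-0.045],"yaw":0},{"offset":[0,0,-0.06],"yaw":0}]'

```text
time: 17.98
ee_pos: [494.4, -152.7, 91.9]
eef_rot: [2.314, 2.123, 0.001]
wrist_force: [0.3, 0.2, 9.8]
width: 0.4
grip_force: 4.5
```

```bash
python3 lvl.py
```

```text
side -70 -60 52 56.7
side -42 -20 70 61.3
side 20 42 24 69.3
side 60 70 18 73.8
x mid [array([-28.5,   6.8]), array([-29.5, -12.7])]
top -70 -60 0 None
top -42 -20 0 None
top 20 42 0 None
top 60 70 49 74.9
x mid [array([-27.4,   7.3])]
18.075 [ 494.42727662 -152.60986468   91.88447126] [0.82011485 0.93966509 6.74757357] 0.816256591215424
```

The -y side has snapped down and the +y side is still up. I'll press 24 mm toward the +y hook.

Call:
play_rows --increments '[{"offset":[0,0,0.25],"yaw":0},{"offset":[0.034,0.398,0.25],"yaw":0},{"offset":[0.034,0.398,0.25],"yaw":0},{"offset":[0.034,0.398,0.1],"yaw":0},{"offset":[0.034,0.398,0.04],"yaw":0},{"offset":[0.034,0.398,0.02],"yaw":0},{"offset":[0.034,0.398,0.0],"yaw":0},{"offset":[0.034,0.398,-0.015],"yaw":0},{"offset":[0.034,0.398,-0.03],"yaw":0},{"offset":[0.034,0.398,-0.045],"yaw":0},{"offset":[0.034,0.398,-0.06],"yaw":0}]'

```text
time: 19.45
ee_pos: [496.1, -128.5, 88.0]
eef_rot: [-2.315, -2.124, -0.0]
wrist_force: [0.4, 1.8, 1.2]
width: 0.9
grip_force: 1.2
```

Call:
play_rows --increments '[{"offset":[0,0,-0.015],"yaw":0},{"offset":[0,0,-0.03],"yaw":0},{"offset":[0,0,-0.04],"yaw":0},{"offset":[0,0,-0.04],"yaw":0}]'

```text
time: 19.95
ee_pos: [496.1, -128.7, 85.5]
eef_rot: [-2.315, -2.124, 0.0]
wrist_force: [-0.0, -0.0, -0.0]
width: 0.7
grip_force: 0.0
```

```bash
python3 lvl.py
```

```text
side -70 -60 40 59.8
side -42 -20 64 59.6
side 20 42 30 59.9
side 60 70 8 59.6
x mid [array([-28.7,   7. ]), array([-27.2, -18.8])]
top -70 -60 0 None
top -42 -20 0 None
top 20 42 0 None
top 60 70 0 None
x mid []
20.05 [ 496.11779892 -128.69220451   85.5372743 ] [-0.56564459 -0.1426746   0.62131461] 0.5646735100111249
```

Call:
play_rows --increments '[{"offset":[0,0,0.5],"yaw":0},{"offset":[0,0,1.3],"yaw":0},{"offset":[-1,0,2.1],"yaw":0},{"offset":[-2,0,2.6],"yaw":0},{"offset":[-2.6,0.5,2.6],"yaw":0},{"offset":[-2.6,1.5,2.6],"yaw":0},{"offset":[-2.6,2.5,2.6],"yaw":0},{"offset":[-2.6,2.5,2.6],"yaw":0}]'

```text
time: 21.05
ee_pos: [339.7, 24.5, 241.8]
eef_rot: [2.308, 2.131, 0.001]
wrist_force: [-0.3, -0.6, 0.1]
width: 0.5
grip_force: 0.0
```

```bash
python3 lvl.py; python3 - <<'E'
from h import *
d=get_image("side");e=get_image("top")
a=cv2.resize(d["frame"][160:280,180:320],(700,600),interpolation=cv2.INTER_CUBIC)[:, :, ::-1]
cv2.imwrite("pics/fin.png",a)
o=np.load("top.npz")["frame"].astype(int);k=cv2.GaussianBlur(np.abs(e["frame"].astype(int)-o).sum(2).astype(np.uint8),(5,5),0)>45
n,l,st,c=cv2.connectedComponentsWithStats(k.astype(np.uint8));print([s.tolist() for s in st[1:] if s[4]>15])
E
```

```text
side -70 -60 37 59.9
side -42 -20 62 59.4
side 20 42 67 59.3
side 60 70 15 60.3
x mid [array([-27.7,   6.5]), array([-28.5,   7. ])]
top -70 -60 53 59.9
top -42 -20 115 60.4
top 20 42 118 60.1
top 60 70 53 60.5
x mid [array([-27.8,   7.5]), array([-28. ,   7.2])]
21.15 [340.13807294  21.54720562 241.67263476] [-0.11195676  0.13509245 -0.0628824 ] 0.46167972463370205
[[265, 176, 56, 54, 1471], [152, 193, 57, 23, 911], [287, 196, 11, 8, 56], [163, 208, 106, 176, 13188], [0, 319, 28, 51, 587], [263, 379, 5, 5, 16]]
```

View pics/fin.png

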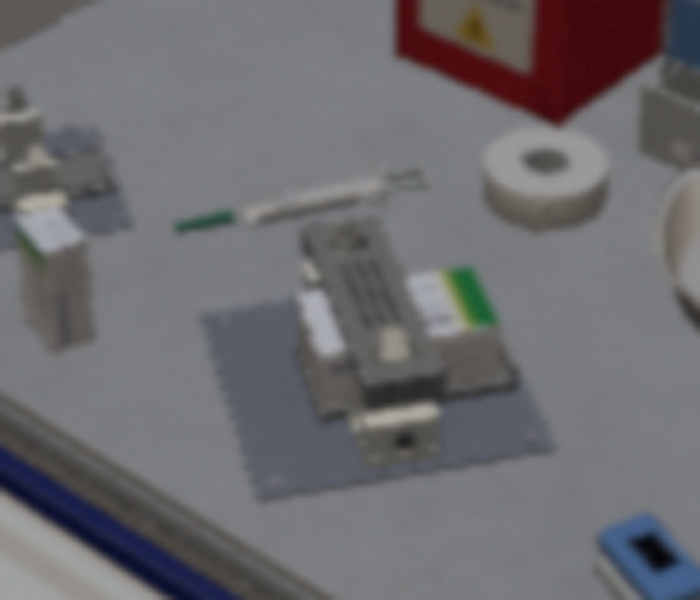

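The final view shows the strap home and level at z≈60 on both sides, with the hooks through the windows at (352,238) and (393,345). The carton lies under it and the bystanders have not moved.

```bash
python3 -c "
from bench import workorder
print(workorder.close_job())"
```

```text
the job is handed in; nothing more can be done
None
```

The carton was pushed over onto its back on the bed, the strap is over both snap hooks and measures level at its home height (top at about 60 mm on both sides), and the job was handed in at about 21 s.

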